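Measuring a plaster slab with a spring tape

ROBOT

A 6-joint arm with a two-finger parallel gripper is mounted at the origin on the work surface. World frame = base frame: x ahead of the robot, y to its left, z up, the work surface at z = 0. Lengths are in mm, angles in rad, forces in N, time in s.
With the tool pointing down it reaches from about 275 to 750 mm from the base axis. Payload 10.2 kg.
Tool frame: the origin (TCP) lies at the very end of the fingers, on their centre line; the grasp point (between the pads) lies 19 mm behind it; x points along the fingers, y is the direction in which the jaws open and shut, and the axes are right-handed (so a half turn about x gives the same grasp; the last joint's range is limited). The gripper opens to 85 mm and grips with 20 to 120 N. Pads are 22 mm wide; open, the fingers measure 114 mm over their backs; the gripper's body (76 mm by 85 mm) begins 54 mm behind the grasp point. The pads swing forward as they close: fully open they stand 13 mm farther back than shut.
Start: joints at [-0.223, 0.313, 1.498, -0, 1.331, -0.223], TCP at [525.006, -0.013, 231.294] pointing down, gripper open.
Joint ranges: [-2.94, 2.94], [-0.97, 2.17], [0.19, 2.56], [-1.23, 4.37], [0.02, 3.11], [-2.88, 2.88]. Speed limits (rad/s): [2.39, 2.39, 3.01, 3.14, 3.14, 3.14].

INTERFACE

Orientations are given as a unit quaternion [w, x, y, z].
In Python, from rig import ctrl, viewer, finish_job gives the robot as it stands.
- The arm moves only by the tool carry_out, never from a script. Its argument "targets" is a list of rows, each an object of numbers: "x", "y", "z": the shift along the world's x, y, z in m; "ax", "ay", "az": the turn, a rotation vector about the world's x, y, z in rad; "hand": the opening, from -1 (shut) to 1 (fully open). A call has 1 to 5 rows; each row is the pose to reach, as a shift and turn from the pose commanded when the call began; what a row does not reach only later rows make up. A row lasts 1/8 s, in which the tool goes at most 62.5 mm and 10.7 degrees, less where a joint would pass 70% of its speed; a pose out of reach is approached as far as the arm can. A call with a gripper value outside its range is refused whole. The fingers move at their own pace and stop on an object; "grip_force" is the grip in N (left out, the last holds). Time passes only in rows, so rows that repeat a pose let the fingers close. It gives the time, the measured TCP pose, the force and the opening at its end, in the units of the state.
- ctrl.sense(): the state, without advancing time (a new reading comes with each control period).
- viewer.capture(name): name is "scene" or "side" or "wrist"; returns the picture (480x640x3 uint8, blue, green, red); there is no depth.
- viewer.camera_info(name): a dict with "fx", "fy", "cx", "cy" (pixels), "R" (3x3) and "t" (3): a world point X has camera coordinates R X + t. Camera axes: x right, y down, z forward; pixel columns grow to the right and rows downward; lengths in mm; the calibration is good to about 2 mm. A picture is of the moment at which its call begins: read the wrist's pose just before it. camera_info takes no time and is no camera call; for the wrist camera it gives the pose at the moment of the call.
- finish_job(): hands the job in, once; it reports no verdict.
The state is a dict: "time_s": time; "joints": joint angles; "dq": joint speeds; "tau": joint torques, N m; "eef_pos": TCP position; "ee_rot": TCP orientation; "force": force on the tool from outside, world axes, zero at the start; "wrist_torque": the same for the moment, N m; "grip_width": opening from 0.0 (shut) to 1.0 (fully open).
Only numpy, scipy, OpenCV 4.12 (cv2) and the standard library are available. Lean on these libraries where they do the work, as an engineer would, in place of code of your own. Each camera call takes 0.05 s, during which the arm holds its last target. There are 200 camera calls.

TASK

Measure the narrower of the two plaster slabs: hook the tape measure's end over its long edge farthest from the robot, then back the case square across the slab against the tape's spring until the back of the case is flush with the slab's near edge. Leave the case standing there on the slab, then press the lock button on its top fully down; the hook must stay on the edge.

Things in the scene. Friction and masses are not known exactly. Their poses are not given: they have to be found in the camera images.
- tape: Tape measure, grey case 84 mm long (x), 42 wide (y), 66 high, about 0.5 kg, loose, upright on a 30 mm high wooden offcut at first. Origin: centre of its underside; z up, x forward along the blade, so its back is at x -42 mm. Rubber foot: left standing on the slab it stays put against the spring. Grip across its width, halfway up.
- tape_hook (a point): Catching (rear) face of the steel hook on the blade's end: mid-width, 5 mm below the case's underside level. Hook 26 mm wide, 3 thick, reaching 10 mm below the underside. Blade in: 50 mm ahead of the case's centre; it slides straight out up to 70 mm, 4 mm above the underside; the spring pulls it in with 1.0 N (in) to 1.7 N (out).
- slab: The narrower plaster slab, 140 mm (x) by 160 (y), 32 thick, bare, fixed to the table; the other is 200 by 160 with dishes on it. Origin: centre of its underside. x points away from the robot (turned up to 14 degrees): far long edge at x +70 mm, near one at x -70 mm.
- tape_lock (a joint): Travel of the lock button: 0 up (free), 0.006 m fully down (blade clamped). Button 24 x 24 mm on top of the case, centred 16 mm ahead of the case's centre (x +16, y 0); its top is 78 mm above the underside when up, 72 when down. It takes about 8 to 12 N and stays down.
Mind the look-alikes: they are no part of the job. Several things have the shape of the tape; the one meant has the colours described above.

How it is judged (in metres and radians):
On the way, in this order (a step that is already met when the one before it is completed fails the run):
1. the hook is on the narrow slab's far edge and the case has been backed away, drawing out at least 30 mm of blade (x of tape_hook in the frame of tape above 0.08 m and x of tape_hook in the frame of slab between 0.064 and 0.082 m and z of tape_hook in the frame of slab below 0.031 m and y of tape_hook in the frame of slab between -0.08 and 0.08 m), for 0.2 s.
2. the lock button is pressed down (value of joint tape_lock above 0.0045 m), for 0.1 s.
At the end, for the whole second after the job is handed in: Tape upright (10 deg), at rest on the narrower slab, square within 11 deg; hook below the slab's top and at its far long edge (6 mm short to 12 mm beyond); back of the case within 15 mm of flush with the near edge; lock button down (at least 4.5 of 6 mm) (x of tape_hook in the frame of slab between 0.064 and 0.082 m and z of tape_hook in the frame of slab below 0.031 m and y of tape_hook in the frame of slab between -0.08 and 0.08 m and x of tape in the frame of slab between -0.043 and -0.013 m and y of tape in the frame of slab between -0.08 and 0.08 m and z of tape in the frame of slab between 0.028 and 0.037 m and angle between the x axis of tape and the x axis of slab, either way round below 0.2 rad and angle between tape's own z axis and vertical below 0.17 rad and value of joint tape_lock above 0.0045 m and linear speed of tape below 0.02 m/s); the robot touches nothing.
It also fails if it takes over 43 s, if anything falls off the work surface, if the arm or the gripper's body presses on something with over 40 N, if the wrist force passes 120 N, or if a joint passes its speed limit or range.

## Working session

There is one attempt and no reset: what is moved stays moved. The work goes in short steps, Python scripts to look and compute and a tool call to move; the robot and the scene stay as the last step left them, time stands still between calls to the robot, and variables do not carry over. Pictures are saved under pics/ and viewed, about 8 in all and at most 12, crops included, and the job is handed in when it is done.

Besides the shell and the picture viewer there is one more tool, called after ">>>" by a JSON object that holds its "op" and its "data". carry_out: Moves the arm, as the interface text tells. Its arguments: {"type":"object","properties":{"targets":{"type":"array"},"grip_force":{"type":"number"}},"required":["targets"]}

```bash
mkdir -p pics; ls
python3 - <<'E'
from rig import ctrl, viewer
import cv2,json
for n in("scene","side"):
    cv2.imwrite(f"pics/{n}0.png",viewer.capture(n))
    c=viewer.camera_info(n);print(n,c)
print(ctrl.sense())
E
```

```text
pics
scene {'fx': 568.450855293687, 'fy': 568.450855293687, 'cx': 320.14407992380427, 'cy': 234.63104755863543, 'R': array([[-0.07062775,  0.99741721, -0.01306231],
       [ 0.80640346,  0.04938439, -0.58930012],
       [-0.58713301, -0.05215444, -0.8078086 ]]), 't': array([  56.5350146 , -283.69069644, 1299.44605679])}
side {'fx': 604.1816901326454, 'fy': 604.1816901326454, 'cx': 320.1974177489978, 'cy': 250.43020075590678, 'R': array([[-0.95382909, -0.29995491,  0.01539889],
       [-0.21885001,  0.65897963, -0.71961832],
       [ 0.20570549, -0.68976293, -0.69419907]]), 't': array([ 376.24548494,  168.1523583 , 1206.60400021])}
{'time_s': 0.1, 'joints': array([-2.23381136e-01,  3.13388937e-01,  1.49836594e+00,  4.36609724e-05,
        1.33100768e+00, -2.23381216e-01]), 'dq': array([-3.94177754e-04,  7.26872449e-05, -3.23431359e-03, -8.12459899e-04,
       -8.05394837e-04, -9.56131561e-05]), 'tau': array([ 2.30574413e-03, -4.12899542e+01, -2.60142785e+01, -1.81123951e-04,
        3.02137116e-03,  1.15447833e-05]), 'eef_pos': array([5.24768678e+02, 6.13914565e-02, 2.30793103e+02]), 'ee_rot': array([ 0.49963935,  0.49979476,  0.50035533, -0.50021022]), 'force': array([-0.39607875, -0.99292553,  0.32564249]), 'wrist_torque': array([-0.01079138,  0.05905368,  0.00934362]), 'grip_width': 1.0001540577865409}
```

View pics/scene0.png

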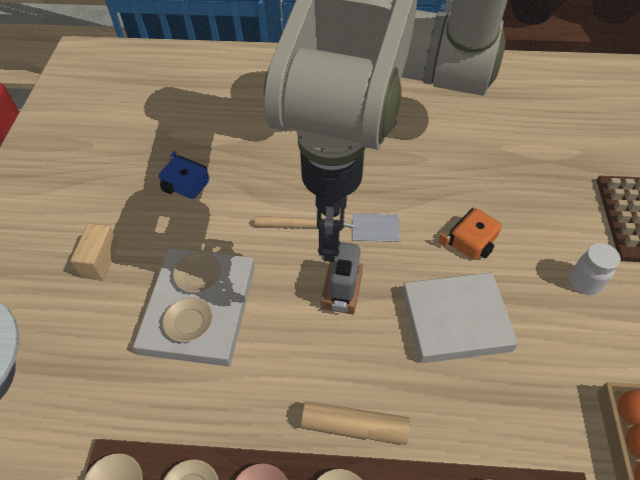

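View pics/side0.png

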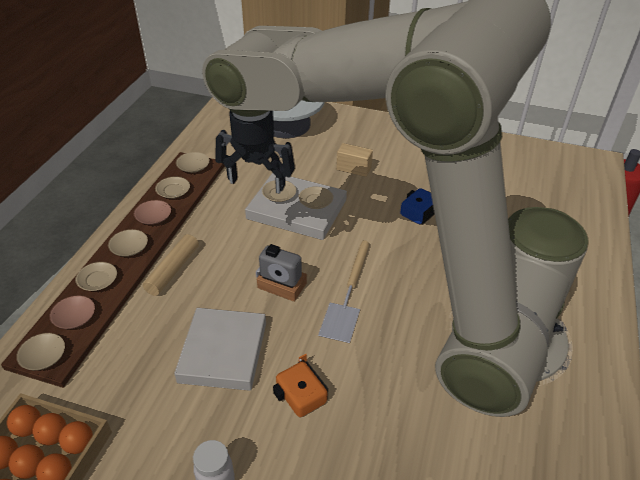

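```bash
cat > h.py <<'E'
import numpy as np,cv2
def ray(c,u,v,z):
    R=np.array(c["R"]);t=np.array(c["t"]);C=-R.T@t
    d=R.T@np.array([(u-c["cx"])/c["fx"],(v-c["cy"])/c["fy"],1.])
    return C+d*(z-C[2])/d[2]
def proj(c,X):
    p=np.array(c["R"])@np.array(X,float)+np.array(c["t"])
    return c["cx"]+c["fx"]*p[0]/p[2],c["cy"]+c["fy"]*p[1]/p[2]
E
python3 - <<'E'
import cv2,numpy as np
from rig import viewer
from h import *
a=cv2.imread("pics/scene0.png");b=cv2.imread("pics/side0.png")
A=cv2.resize(a[235:375,310:520],None,fx=3,fy=3,interpolation=cv2.INTER_CUBIC)
B=cv2.resize(b[235:395,170:310],None,fx=3,fy=3,interpolation=cv2.INTER_CUBIC)
im=np.zeros((600,800,3),np.uint8)
im[:420,:630]=A
cv2.imwrite("pics/c1.png",im[:420,:630])
for n,i,(x0,y0,x1,y1),s in(("scene",a,(395,265,525,370),(460,310)),("side",b,(165,300,275,400),(220,345))):
    hsv=cv2.cvtColor(i,cv2.COLOR_BGR2HSV)
    print(n,hsv[s[1],s[0]],hsv[354 if n=="scene" else 383,460 if n=="scene" else 215])
    for tol in (10,14):
        v0=int(hsv[s[1],s[0],2])
        m=((hsv[...,1]<45)&(abs(hsv[...,2].astype(int)-v0)<tol)).astype(np.uint8)
        M=np.zeros_like(m);M[y0:y1,x0:x1]=m[y0:y1,x0:x1]
        M=cv2.morphologyEx(M,cv2.MORPH_OPEN,np.ones((5,5)))
        cs,_=cv2.findContours(M,0,2);k=cv2.convexHull(max(cs,key=cv2.contourArea))
        q=cv2.approxPolyN(k,4)[0] 
        c=viewer.camera_info(n)
        P=np.array([ray(c,u,v,32) for u,v in q])
        print(tol,q.tolist(),P.round(1)[:,:2].tolist(),"mean",P.mean(0).round(1),[round(float(np.linalg.norm(P[j]-P[j-1])),1) for j in range(4)])
E
```

```text
scene [ 16  16 171] [ 25  12 124]
10 [[518, 343], [424, 355], [405, 283], [492, 272]] [[574.1, 305.6], [604.9, 153.3], [472.0, 125.3], [439.7, 278.3]] mean [522.7 215.6  32. ] [137.1, 155.4, 135.8, 156.3]
14 [[518, 344], [424, 355], [405, 282], [492, 272]] [[575.9, 305.4], [604.9, 153.3], [469.9, 125.4], [439.7, 278.3]] mean [522.6 215.6  32. ] [138.8, 154.8, 137.8, 155.9]
side [ 15  14 146] [ 17  14 125]
10 [[264, 314], [249, 380], [175, 373], [195, 307]] [[471.5, 127.0], [441.1, 278.7], [573.6, 306.2], [608.5, 152.9]] mean [523.7 216.2  32. ] [139.4, 154.7, 135.3, 157.2]
14 [[264, 314], [249, 381], [173, 374], [196, 307]] [[471.5, 127.0], [440.3, 280.6], [576.0, 309.2], [606.6, 152.3]] mean [523.6 217.3  32. ] [137.5, 156.8, 138.7, 159.9]
```

View pics/c1.png

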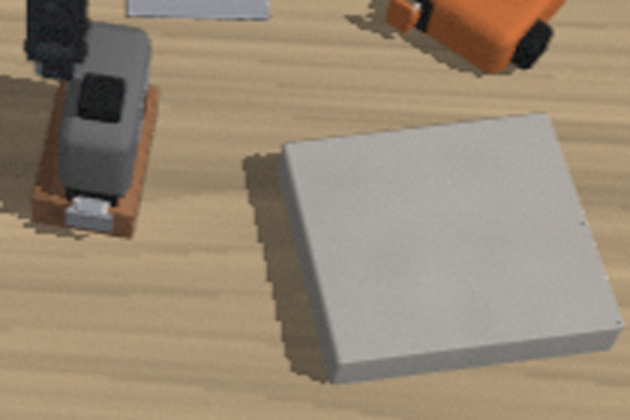

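Run:
```python
import cv2
from rig import viewer
from h import *
c=viewer.camera_info("scene")
print("button",ray(c,343.7,267.7,108)[:2],"hooktip",ray(c,340,303.5,34)[:2],"back corners",ray(c,338,243,96)[:2],ray(c,359,246,96)[:2])
w=viewer.camera_info("wrist");print(w)
cv2.imwrite("pics/w0.png",viewer.capture("wrist"))
```

```text
button [495.98636018  18.07856978] hooktip [520.80476627  14.45258278] back corners [439.17759193   6.02479371] [443.19437576  41.71470617]
{'fx': 363.1034229545799, 'fy': 363.1034229545799, 'cx': 326.19133236599953, 'cy': 239.11157880024206, 'R': array([[ 9.99998280e-01, -5.33363342e-04, -1.77623866e-03],
       [-3.46098723e-05, -9.62953433e-01,  2.69667730e-01],
       [-1.85426600e-03, -2.69667205e-01, -9.62951795e-01]]), 't': array([-525.13077039,  -35.35195335,  379.11652953])}
```

View pics/w0.png

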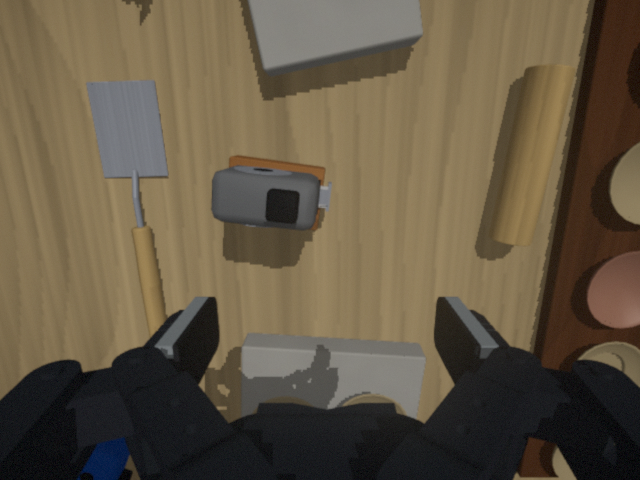

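Run:
```python
from rig import viewer
from h import *
w=viewer.camera_info("wrist");s=viewer.camera_info("scene")
p=lambda n,c,u,v,z:print(n,ray(c,u,v,z)[:2].round(1))
p("button",w,283,206,108);p("button top far/near",w,267,204,108);p("",w,299,208,108)
p("hook front",w,331,196,34);p("back top",w,213,193,92);p("front top",w,320,201,92)
for y in(156,):p("offcut L",w,230,156,30);p("offcut R",w,325,166,30)
for v in (300,303,306,310):p(f"scene hook {v}",s,340,v,34)
p("btn",s,344,267.5,108)
```

```text
button [493.4  19. ]
button top far/near [481.6  20.5]
 [505.2  17.5]
hook front [529.8  14.9]
back top [437.3  26.3]
front top [520.5  20. ]
offcut L [436.4  51.4]
offcut R [524.2  42.3]
scene hook 300 [514.   14.1]
scene hook 303 [519.8  14.4]
scene hook 306 [525.6  14.7]
scene hook 310 [533.2  15.1]
btn [495.6  18.5]
```

>>> {"op": "carry_out", "data": {"targets": [{"x": -0.01,"y": 0.004,"az": -0.18},{"x": -0.02,"y": 0.008,"z": -0.01,"az": -0.36},{"x": -0.03,"y": 0.012,"z": -0.02,"az": -0.54},{"x": -0.04,"y": 0.016,"z": -0.03,"az": -0.72},{"x": -0.046,"y": 0.02,"z": -0.04,"az": -0.9}], "grip_force": 60}}

```text
invalid input at $.targets[0]: expected keys x, y, z, ax, ay, az, hand
```

>>> {"op": "carry_out", "data": {"targets": [{"az": -0.18},{"az": -0.36},{"az": -0.54},{"az": -0.72},{"az": -0.776}]}}

```text
invalid input at $.targets[0]: expected keys x, y, z, ax, ay, az, hand
```

Run:
```python
import cv2
from rig import viewer,ctrl
from h import *
s=ctrl.sense();print(s["eef_pos"],s["ee_rot"],s["joints"],s["force"])
w=viewer.camera_info("wrist");i=viewer.capture("wrist");cv2.imwrite("pics/w1.png",i)
print("pred button",proj(w,[494.5,18.7,108]),"hook",proj(w,[531.3,14.8,34]),"back",proj(w,[436.8,24.8,92]))
```

```text
[5.24820460e+02 2.03435996e-02 2.30908777e+02] [ 0.49972074  0.49983781  0.50026858 -0.50017267] [-2.23421828e-01  3.13275466e-01  1.49821292e+00  1.24842843e-05
  1.33101222e+00 -2.23403637e-01] [-0.18910848  0.21597717 -1.1346293 ]
pred button (np.float64(284.52131246756073), np.float64(206.3569881173457)) hook (np.float64(332.59633284265726), np.float64(196.05452138696586)) back (np.float64(212.5798796827869), np.float64(194.89724339173864))
```

View pics/w1.png

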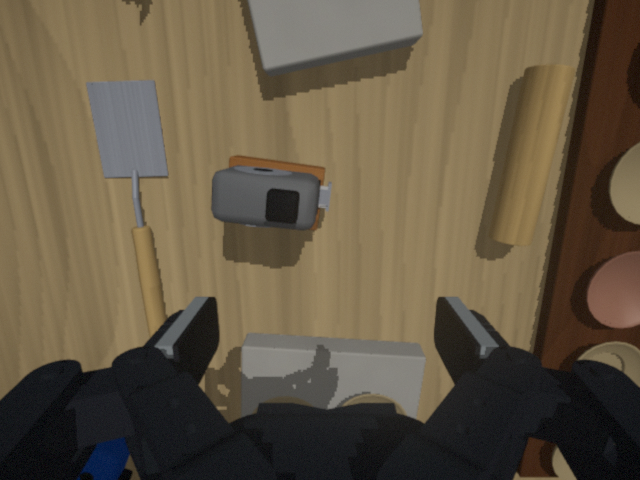

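The picture is unchanged because the move was refused: every key is needed in each row. The tape's button is at (283,206), as predicted.

>>> {"op": "carry_out", "data": {"targets": [{"x": -0.01,"y": 0.004,"z": 0,"ax": 0,"ay": 0,"az": -0.18,"hand": 1},{"x": -0.02,"y": 0.008,"z": -0.01,"ax": 0,"ay": 0,"az": -0.36,"hand": 1},{"x": -0.03,"y": 0.012,"z": -0.02,"ax": 0,"ay": 0,"az": -0.54,"hand": 1},{"x": -0.04,"y": 0.016,"z": -0.03,"ax": 0,"ay": 0,"az": -0.72,"hand": 1},{"x": -0.046,"y": 0.02,"z": -0.04,"ax": 0,"ay": 0,"az": -0.9,"hand": 1}], "grip_force": 60}}

```text
time_s: 0.82
eef_pos: [478.5, 20.1, 190.9]
ee_rot: [-0.231, -0.668, -0.231, 0.668]
force: [1.1, 0.2, 0.2]
grip_width: 1.0
```

>>> {"op": "carry_out", "data": {"targets": [{"x": 0,"y": 0,"z": 0,"ax": 0,"ay": 0,"az": -0.18,"hand": 1},{"x": 0,"y": 0,"z": 0,"ax": 0,"ay": 0,"az": -0.36,"hand": 1},{"x": 0,"y": 0,"z": 0,"ax": 0,"ay": 0,"az": -0.54,"hand": 1},{"x": 0,"y": 0,"z": 0,"ax": 0,"ay": 0,"az": -0.72,"hand": 1},{"x": 0,"y": 0,"z": 0,"ax": 0,"ay": 0,"az": -0.776,"hand": 1}]}}

```text
time_s: 1.45
eef_pos: [478.9, 20.0, 191.2]
ee_rot: [0.038, -0.706, 0.038, 0.706]
force: [-0.8, 1.5, -0.4]
grip_width: 1.004
```

Run:
```python
import cv2
from rig import viewer,ctrl
from h import *
s=ctrl.sense();print(s["eef_pos"],s["ee_rot"],s["joints"],s["force"])
w=viewer.camera_info("wrist");i=viewer.capture("wrist");cv2.imwrite("pics/w2.png",i)
print("pred button",proj(w,[494.5,18.7,108]),"hook",proj(w,[531.3,14.8,34]),"back",proj(w,[436.8,24.8,92]))
```

```text
[478.91285267  20.01292764 191.1676741 ] [ 0.03833074 -0.70595054  0.03829707  0.70618548] [-2.03310670e-01  2.50007278e-01  1.69074504e+00 -2.43573911e-06
  1.20117598e+00  1.47590771e+00] [-0.80097353  1.49191878 -0.43159574]
pred button (np.float64(325.0167188725985), np.float64(224.27717814414675)) hook (np.float64(325.1511326510146), np.float64(158.4204506468481)) back (np.float64(325.45665376732217), np.float64(297.0576479437236))
```

View pics/w2.png

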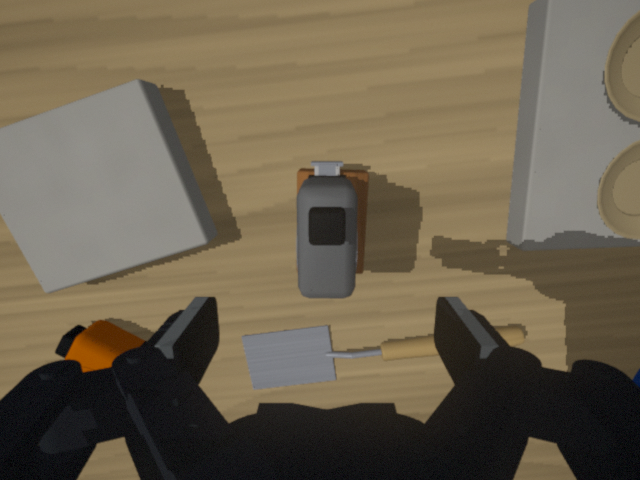

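The tape is centred and square to the jaws, with its button at (326,226) and its hook at (326,166). Next I go down and grip.

>>> {"op": "carry_out", "data": {"targets": [{"x": 0,"y": 0,"z": -0.04,"ax": 0,"ay": 0,"az": 0,"hand": 1},{"x": 0,"y": 0,"z": -0.08,"ax": 0,"ay": 0,"az": 0,"hand": 1},{"x": 0,"y": 0,"z": -0.115,"ax": 0,"ay": 0,"az": 0,"hand": 1},{"x": 0,"y": 0,"z": -0.137,"ax": 0,"ay": 0,"az": 0,"hand": 1},{"x": 0,"y": 0,"z": -0.145,"ax": 0,"ay": 0,"az": 0,"hand": 1}]}}

```text
time_s: 2.12
eef_pos: [478.5, 20.1, 45.3]
ee_rot: [0.037, -0.705, 0.037, 0.707]
force: [-0.4, -0.4, 0.8]
grip_width: 0.997
```

>>> {"op": "carry_out", "data": {"targets": [{"x": 0,"y": 0,"z": 0,"ax": 0,"ay": 0,"az": 0,"hand": -1},{"x": 0,"y": 0,"z": 0,"ax": 0,"ay": 0,"az": 0,"hand": -1},{"x": 0,"y": 0,"z": 0,"ax": 0,"ay": 0,"az": 0,"hand": -1},{"x": 0,"y": 0,"z": 0,"ax": 0,"ay": 0,"az": 0,"hand": -1},{"x": 0,"y": 0,"z": 0,"ax": 0,"ay": 0,"az": 0,"hand": -1}]}}

```text
time_s: 2.75
eef_pos: [479.7, 19.8, 47.3]
ee_rot: [-0.037, 0.707, -0.037, -0.705]
force: [-1.7, -0.9, 5.8]
grip_width: 0.481
```

>>> {"op": "carry_out", "data": {"targets": [{"x": 0,"y": 0,"z": 0.02,"ax": 0,"ay": 0,"az": 0,"hand": -1},{"x": 0,"y": 0,"z": 0.05,"ax": 0,"ay": 0,"az": 0,"hand": -1},{"x": 0.005,"y": 0.015,"z": 0.07,"ax": 0,"ay": 0,"az": 0.03,"hand": -1},{"x": 0.02,"y": 0.05,"z": 0.07,"ax": 0,"ay": 0,"az": 0.1,"hand": -1},{"x": 0.034,"y": 0.09,"z": 0.07,"ax": 0,"ay": 0,"az": 0.18,"hand": -1}]}}

```text
time_s: 3.38
eef_pos: [513.1, 110.8, 116.3]
ee_rot: [-0.027, -0.706, -0.027, 0.707]
force: [1.0, -0.5, -5.1]
grip_width: 0.485
```

>>> {"op": "carry_out", "data": {"targets": [{"x": 0.014,"y": 0.04,"z": 0,"ax": 0,"ay": 0,"az": 0.06,"hand": -1},{"x": 0.028,"y": 0.08,"z": 0,"ax": 0,"ay": 0,"az": 0.12,"hand": -1},{"x": 0.038,"y": 0.108,"z": 0,"ax": 0,"ay": 0,"az": 0.131,"hand": -1},{"x": 0.04,"y": 0.112,"z": 0,"ax": 0,"ay": 0,"az": 0.131,"hand": -1},{"x": 0.04,"y": 0.112,"z": 0,"ax": 0,"ay": 0,"az": 0.131,"hand": -1}]}}

```text
time_s: 4.0
eef_pos: [552.5, 221.6, 115.8]
ee_rot: [-0.073, -0.703, -0.073, 0.704]
force: [-0.0, 0.0, -4.8]
grip_width: 0.487
```

Run:
```python
import cv2
from rig import viewer,ctrl
from h import *
s=ctrl.sense();print(s["eef_pos"],s["ee_rot"],s["joints"],s["force"],s["grip_width"])
from scipy.spatial.transform import Rotation as Ro
print(Ro.from_quat(s["ee_rot"],scalar_first=True).as_matrix().round(3))
w=viewer.camera_info("wrist");i=viewer.capture("wrist");cv2.imwrite("pics/w3.png",i)
S=np.array([523.2,216,0]);ux=np.array([.979,.2045,0]);uy=np.array([-.2045,.979,0])
print("far edge",[np.round(proj(w,S+70*ux+k*uy+[0,0,32])) for k in(-80,0,80)])
T=s["eef_pos"]+np.array([-1.1,.5,-17.3])
print("button",proj(w,T+16*ux+[0,0,78]),"hookfront",proj(w,T+53*ux+[0,0,4]),T)
```

```text
[552.54550415 221.57764261 115.77517258] [-0.07274803 -0.70288215 -0.07250535  0.70385181] [ 1.84857038e-01  5.72945817e-01  1.42171840e+00 -2.51927636e-04
  1.14832325e+00  1.54997458e+00] [-1.39289337e-03  1.45401602e-02 -4.79644062e+00] 0.4873651971703533
[[-0.001  0.204 -0.979]
 [-0.    -0.979 -0.204]
 [-1.     0.     0.001]]
far edge [array([453., 185.]), array([324., 185.]), array([196., 185.])]
button (np.float64(320.8333414104408), np.float64(355.3875754160225)) hookfront (np.float64(322.9686295942661), np.float64(178.78777764447346)) [551.44550415 222.07764261  98.47517258]
```

View pics/w3.png

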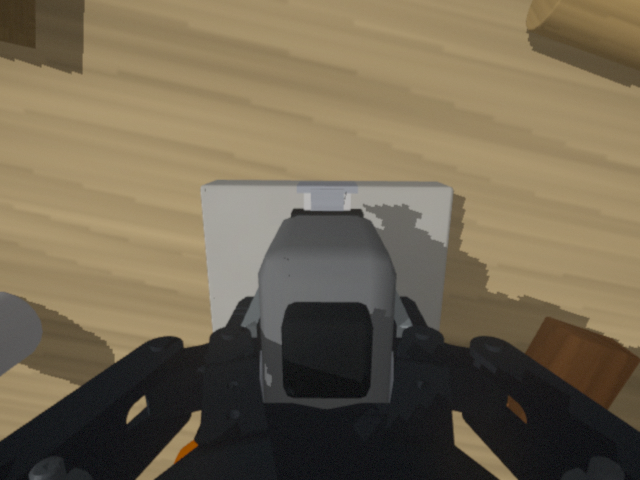

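The hook spans columns 297–357 at rows 184–193, square to the far edge at row 186 and centred on the slab. I'll go 3 mm further out, come down close to the slab and check from the fixed cameras.

>>> {"op": "carry_out", "data": {"targets": [{"x": 0.003,"y": 0.0005,"z": -0.015,"ax": 0,"ay": 0,"az": 0,"hand": -1},{"x": 0.003,"y": 0.0005,"z": -0.03,"ax": 0,"ay": 0,"az": 0,"hand": -1},{"x": 0.003,"y": 0.0005,"z": -0.045,"ax": 0,"ay": 0,"az": 0,"hand": -1},{"x": 0.003,"y": 0.0005,"z": -0.052,"ax": 0,"ay": 0,"az": 0,"hand": -1},{"x": 0.003,"y": 0.0005,"z": -0.052,"ax": 0,"ay": 0,"az": 0,"hand": -1}]}}

```text
time_s: 4.68
eef_pos: [555.8, 222.4, 63.7]
ee_rot: [-0.073, -0.703, -0.073, 0.704]
force: [0.4, -0.2, -5.1]
grip_width: 0.486
```

Run:
```python
import cv2
from rig import viewer,ctrl
from h import *
s=ctrl.sense();print(s["eef_pos"],s["force"],s["grip_width"])
S=np.array([523.2,216,0]);ux=np.array([.979,.2045,0]);uy=np.array([-.2045,.979,0])
T=s["eef_pos"]+np.array([-1.1,.5,-17.3]);print(T)
out=[]
for n in("scene","side"):
    c=viewer.camera_info(n);i=viewer.capture(n)
    u,v=proj(c,T+30*ux);x0=int(u)-65;y0=int(v)-75
    out.append(cv2.resize(i[y0:y0+150,x0:x0+130],None,fx=3,fy=3,interpolation=cv2.INTER_CUBIC))
    f=lambda P:[round(float(3*(a-b))) for a,b in zip(proj(c,P),(x0,y0))]
    print(n,"hook bottom front",f(T+53*ux+[0,0,-10]),"hook top front",f(T+53*ux+[0,0,4]),"edge mid",f(S+70*ux+[0,0,32]),"underside front",f(T+42*ux),"case top front",f(T+42*ux+[0,0,60]))
cv2.imwrite("pics/c2.png",np.hstack(out))
```

```text
[555.78795424 222.43411189  63.72958246] [ 0.43969684 -0.16069199 -5.10824004] 0.48550375575538934
[554.68795424 222.93411189  46.42958246]
scene hook bottom front [205, 276] hook top front [211, 265] edge mid [195, 253] underside front [203, 249] case top front [228, 197]
side hook bottom front [164, 233] hook top front [161, 219] edge mid [189, 239] underside front [179, 224] case top front [165, 162]
```

View pics/c2.png

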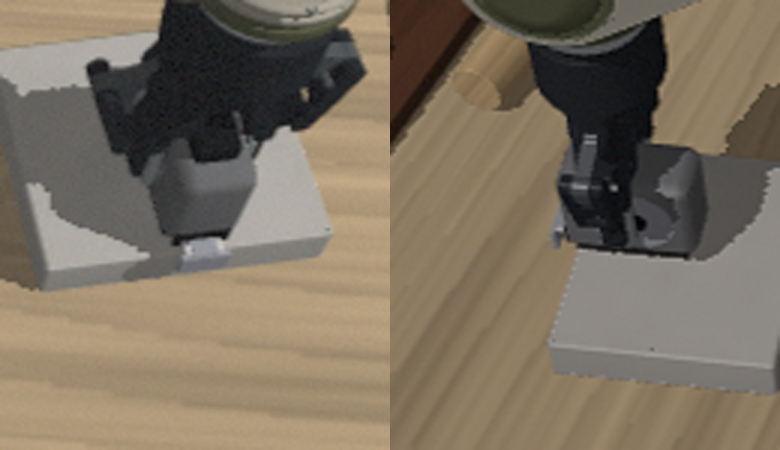

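Run:
```python
import cv2
from rig import viewer,ctrl
from h import *
S=np.array([523.2,216,0]);ux=np.array([.979,.2045,0]);uy=np.array([-.2045,.979,0])
s=ctrl.sense();print(s["time_s"],s["eef_pos"])
T=s["eef_pos"]+np.array([-1.1,.5,-17.3])
for n in("scene","side"):
    c=viewer.camera_info(n);u,v=proj(c,T+30*ux);x0=int(u)-65;y0=int(v)-75
    f=lambda P:[round(float(3*(a-b))) for a,b in zip(proj(c,P),(x0,y0))]
    print(n,x0,y0,"corner+",f(S+70*ux+80*uy+[0,0,32]),"corner-",f(S+70*ux-80*uy+[0,0,32]),"back under",f(T-42*ux),"back top",f(T-42*ux+[0,0,66]))
    print("side faces under",f(T-42*ux+21*uy),f(T+42*ux+21*uy),"under front -",f(T+42*ux-21*uy),"hook bottom",f(T+53*ux+13*uy-[0,0,10]),f(T+53*ux-13*uy-[0,0,10]))
```

```text
4.775 [556.28474203 222.58145172  64.70222145]
scene 407 266 corner+ [339, 233] corner- [49, 272] back under [159, 110] back top [183, 48]
side faces under [196, 105] [243, 243] under front - [165, 254] hook bottom [230, 273] [182, 279]
side 122 259 corner+ [154, 344] corner- [220, 143] back under [310, 235] back top [300, 167]
side faces under [303, 262] [169, 250] under front - [187, 197] hook bottom [157, 248] [169, 216]
```

The tape agrees with the prediction to within about 4 mm (hook maybe 4 mm shorter, case about 2 mm higher). I'll go 2 mm further out, then lower until it touches.

>>> {"op": "carry_out", "data": {"targets": [{"x": 0.002,"y": 0.0005,"z": -0.004,"ax": 0,"ay": 0,"az": 0,"hand": -1},{"x": 0.002,"y": 0.0005,"z": -0.009,"ax": 0,"ay": 0,"az": 0,"hand": -1},{"x": 0.002,"y": 0.0005,"z": -0.012,"ax": 0,"ay": 0,"az": 0,"hand": -1},{"x": 0.002,"y": 0.0005,"z": -0.013,"ax": 0,"ay": 0,"az": 0,"hand": -1},{"x": 0.002,"y": 0.0005,"z": -0.013,"ax": 0,"ay": 0,"az": 0,"hand": -1}]}}

```text
time_s: 5.4
eef_pos: [558.0, 223.0, 51.3]
ee_rot: [0.073, 0.703, 0.073, -0.703]
force: [-0.4, 0.4, -5.2]
grip_width: 0.482
```

>>> {"op": "carry_out", "data": {"targets": [{"x": 0,"y": 0,"z": -0.001,"ax": 0,"ay": 0,"az": 0,"hand": -1},{"x": 0,"y": 0,"z": -0.001,"ax": 0,"ay": 0,"az": 0,"hand": -1},{"x": 0,"y": 0,"z": -0.001,"ax": 0,"ay": 0,"az": 0,"hand": -1}]}}

```text
time_s: 5.78
eef_pos: [558.0, 223.0, 50.3]
ee_rot: [0.073, 0.703, 0.073, -0.703]
force: [-0.7, -0.4, -4.6]
grip_width: 0.483
```

>>> {"op": "carry_out", "data": {"targets": [{"x": 0,"y": 0,"z": -0.001,"ax": 0,"ay": 0,"az": 0,"hand": -1},{"x": 0,"y": 0,"z": -0.001,"ax": 0,"ay": 0,"az": 0,"hand": -1}]}}

```text
time_s: 6.02
eef_pos: [558.1, 223.0, 49.4]
ee_rot: [0.073, 0.703, 0.073, -0.703]
force: [0.7, 0.8, -4.8]
grip_width: 0.484
```

>>> {"op": "carry_out", "data": {"targets": [{"x": 0,"y": 0,"z": -0.001,"ax": 0,"ay": 0,"az": 0,"hand": -1},{"x": 0,"y": 0,"z": -0.001,"ax": 0,"ay": 0,"az": 0,"hand": -1}]}}

```text
time_s: 6.28
eef_pos: [558.1, 223.0, 49.3]
ee_rot: [0.073, 0.704, 0.073, -0.703]
force: [-4.6, -1.0, 4.4]
grip_width: 0.486
```

>>> {"op": "carry_out", "data": {"targets": [{"x": 0,"y": 0,"z": -0.001,"ax": 0,"ay": 0,"az": 0,"hand": -1},{"x": 0,"y": 0,"z": -0.001,"ax": 0,"ay": 0,"az": 0,"hand": -1}]}}

```text
time_s: 6.52
eef_pos: [558.1, 223.0, 49.3]
ee_rot: [0.073, 0.704, 0.073, -0.703]
force: [-8.3, -2.6, 13.8]
grip_width: 0.485
```

Contact came at TCP z 49.3, so the underside offset is 17.3 mm. I raise slightly and back up.

>>> {"op": "carry_out", "data": {"targets": [{"x": 0,"y": 0,"z": 0.003,"ax": 0,"ay": 0,"az": 0,"hand": -1},{"x": -0.007,"y": -0.0015,"z": 0.003,"ax": 0,"ay": 0,"az": 0,"hand": -1},{"x": -0.015,"y": -0.003,"z": 0.003,"ax": 0,"ay": 0,"az": 0,"hand": -1},{"x": -0.023,"y": -0.005,"z": 0.003,"ax": 0,"ay": 0,"az": 0,"hand": -1},{"x": -0.031,"y": -0.0065,"z": 0.003,"ax": 0,"ay": 0,"az": 0,"hand": -1}]}}

```text
time_s: 7.15
eef_pos: [526.5, 216.3, 50.2]
ee_rot: [0.073, 0.703, 0.073, -0.703]
force: [0.3, 1.0, -6.6]
grip_width: 0.485
```

>>> {"op": "carry_out", "data": {"targets": [{"x": -0.008,"y": -0.0015,"z": 0,"ax": 0,"ay": 0,"az": 0,"hand": -1},{"x": -0.016,"y": -0.003,"z": 0,"ax": 0,"ay": 0,"az": 0,"hand": -1},{"x": -0.023,"y": -0.005,"z": 0,"ax": 0,"ay": 0,"az": 0,"hand": -1},{"x": -0.03,"y": -0.0065,"z": 0,"ax": 0,"ay": 0,"az": 0,"hand": -1},{"x": -0.03,"y": -0.0065,"z": 0,"ax": 0,"ay": 0,"az": 0,"hand": -1}]}}

```text
time_s: 7.78
eef_pos: [496.6, 210.0, 50.4]
ee_rot: [-0.073, -0.703, -0.073, 0.703]
force: [1.1, 1.1, -5.7]
grip_width: 0.488
```

Run:
```python
import cv2
from rig import viewer,ctrl
from h import *
S=np.array([523.2,216,0]);ux=np.array([.979,.2045,0]);uy=np.array([-.2045,.979,0])
s=ctrl.sense();T=s["eef_pos"]+np.array([-1.1,.5,-17.3]);print(s["eef_pos"],s["force"],"slab xy",(T-S)@ux,(T-S)@uy,T[2])
i=viewer.capture("scene");w=viewer.capture("wrist")
a=cv2.resize(i[260:370,390:530],None,fx=3,fy=3,interpolation=cv2.INTER_CUBIC)
b=cv2.resize(w[:,100:560],(380,396))[:330]
cv2.imwrite("pics/c3.png",np.hstack([a,b[:330]]))
c=viewer.camera_info("scene");H=S+70*ux+[0,0,32]
print([3*(p-q) for p,q in zip(proj(c,H),(390,260))])
```

```text
[496.63601525 209.98199705  50.39957768] [ 1.07266616  1.08737308 -5.68092993] slab xy -28.211472677406825 0.2551599906535574 33.09957768321971
[np.float64(245.69400090695092), np.float64(270.8712454579832)]
```

View pics/c3.png

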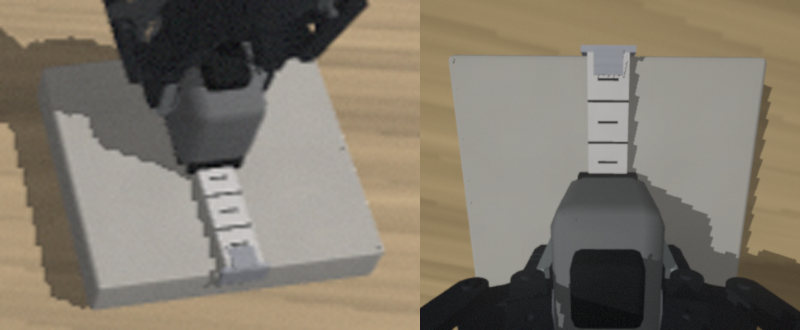

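The hook is over the far edge at about (610,55) in the right-hand view, and the blade is drawn out square. I lower, release and rise.

>>> {"op": "carry_out", "data": {"targets": [{"x": 0,"y": 0,"z": -0.001,"ax": 0,"ay": 0,"az": 0,"hand": -1},{"x": 0,"y": 0,"z": -0.0015,"ax": 0,"ay": 0,"az": 0,"hand": -1},{"x": 0,"y": 0,"z": -0.0015,"ax": 0,"ay": 0,"az": 0,"hand": -1}]}}

```text
time_s: 8.25
eef_pos: [497.5, 210.0, 49.4]
ee_rot: [0.073, 0.704, 0.073, -0.703]
force: [0.6, -1.4, 2.9]
grip_width: 0.485
```

>>> {"op": "carry_out", "data": {"targets": [{"x": 0,"y": 0,"z": 0,"ax": 0,"ay": 0,"az": 0,"hand": 0.2},{"x": 0,"y": 0,"z": 0,"ax": 0,"ay": 0,"az": 0,"hand": 0.5},{"x": 0,"y": 0,"z": 0,"ax": 0,"ay": 0,"az": 0,"hand": 0.8},{"x": 0,"y": 0,"z": 0,"ax": 0,"ay": 0,"az": 0,"hand": 0.8},{"x": 0,"y": 0,"z": 0,"ax": 0,"ay": 0,"az": 0,"hand": 0.8}]}}

```text
time_s: 8.88
eef_pos: [497.0, 210.0, 48.8]
ee_rot: [-0.073, -0.703, -0.073, 0.703]
force: [0.6, 0.3, -0.2]
grip_width: 0.901
```

>>> {"op": "carry_out", "data": {"targets": [{"x": 0,"y": 0,"z": 0.02,"ax": 0,"ay": 0,"az": 0,"hand": 0.8},{"x": 0,"y": 0,"z": 0.05,"ax": 0,"ay": 0,"az": 0,"hand": 0.8},{"x": 0,"y": 0,"z": 0.09,"ax": 0,"ay": 0,"az": 0,"hand": 0.8},{"x": 0.005,"y": 0.001,"z": 0.11,"ax": 0,"ay": 0,"az": 0,"hand": -1},{"x": 0.017,"y": 0.003,"z": 0.12,"ax": 0,"ay": 0,"az": 0,"hand": -1}]}}

```text
time_s: 9.5
eef_pos: [514.3, 213.1, 170.2]
ee_rot: [0.073, 0.704, 0.073, -0.703]
force: [-0.2, 0.6, 0.1]
grip_width: 0.488
```

>>> {"op": "carry_out", "data": {"targets": [{"x": 0,"y": 0,"z": 0,"ax": 0,"ay": 0,"az": 0,"hand": -1},{"x": 0,"y": 0,"z": 0,"ax": 0,"ay": 0,"az": 0,"hand": -1},{"x": 0,"y": 0,"z": 0,"ax": 0,"ay": 0,"az": 0,"hand": -1},{"x": 0,"y": 0,"z": 0,"ax": 0,"ay": 0,"az": 0,"hand": -1}]}}

```text
time_s: 10.0
eef_pos: [513.7, 213.0, 168.5]
ee_rot: [-0.073, -0.703, -0.073, 0.704]
force: [-1.1, -0.2, -0.3]
grip_width: -0.001
```

Run:
```python
import cv2
from rig import viewer,ctrl
from h import *
S=np.array([523.2,216,0]);ux=np.array([.979,.2045,0]);uy=np.array([-.2045,.979,0])
s=ctrl.sense();print(s["eef_pos"],s["force"],s["grip_width"])
w=viewer.camera_info("wrist");i=viewer.capture("wrist");cv2.imwrite("pics/w4.png",i)
T=S-28*ux+[0,0,32]
print("pred button",proj(w,T+16*ux+[0,0,78]),"far edge",proj(w,S+70*ux+[0,0,32]),"case front bottom",proj(w,T+42*ux), "tcp axis",proj(w,s["eef_pos"]))
```

```text
[513.71165938 212.98246249 168.48589639] [-1.13746075 -0.21857003 -0.29884428] -0.0010074048088174476
pred button (np.float64(323.40315467277605), np.float64(263.15668454652314)) far edge (np.float64(323.9574614230542), np.float64(121.71304957248502)) case front bottom (np.float64(324.1233354833227), np.float64(197.67295574667952)) tcp axis (np.float64(324.6507304961034), np.float64(304.103675169182))
```

View pics/w4.png

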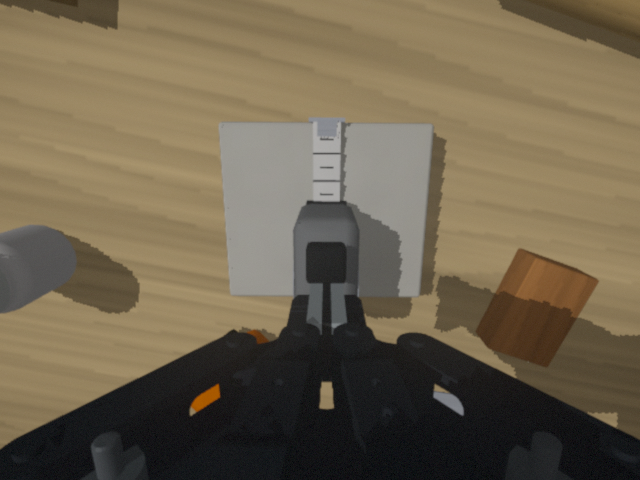

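The button is at (326,262) against a predicted (323,263), and the hook is still on the edge at (326,120). The fingers are shut and above the button, so I press.

>>> {"op": "carry_out", "data": {"targets": [{"x": -0.001,"y": 0,"z": -0.025,"ax": 0,"ay": 0,"az": 0,"hand": -1},{"x": -0.002,"y": 0,"z": -0.045,"ax": 0,"ay": 0,"az": 0,"hand": -1},{"x": -0.002,"y": 0,"z": -0.054,"ax": 0,"ay": 0,"az": 0,"hand": -1},{"x": -0.002,"y": 0,"z": -0.056,"ax": 0,"ay": 0,"az": 0,"hand": -1}]}}

```text
time_s: 10.55
eef_pos: [512.0, 213.0, 112.7]
ee_rot: [-0.073, -0.703, -0.073, 0.703]
force: [0.6, 0.6, -0.1]
grip_width: 0.004
```

>>> {"op": "carry_out", "data": {"targets": [{"x": 0,"y": 0,"z": -0.001,"ax": 0,"ay": 0,"az": 0,"hand": -1},{"x": 0,"y": 0,"z": -0.003,"ax": 0,"ay": 0,"az": 0,"hand": -1},{"x": 0,"y": 0,"z": -0.005,"ax": 0,"ay": 0,"az": 0,"hand": -1},{"x": 0,"y": 0,"z": -0.006,"ax": 0,"ay": 0,"az": 0,"hand": -1}]}}

```text
time_s: 11.05
eef_pos: [512.3, 213.1, 107.5]
ee_rot: [0.073, 0.704, 0.073, -0.703]
force: [-1.3, -0.3, 5.6]
grip_width: -0.004
```

>>> {"op": "carry_out", "data": {"targets": [{"x": 0,"y": 0,"z": -0.001,"ax": 0,"ay": 0,"az": 0,"hand": -1},{"x": 0,"y": 0,"z": -0.002,"ax": 0,"ay": 0,"az": 0,"hand": -1},{"x": 0,"y": 0,"z": -0.002,"ax": 0,"ay": 0,"az": 0,"hand": -1}]}}

```text
time_s: 11.42
eef_pos: [512.4, 213.1, 105.5]
ee_rot: [0.073, 0.704, 0.073, -0.703]
force: [-1.4, -0.5, 5.7]
grip_width: -0.003
```

>>> {"op": "carry_out", "data": {"targets": [{"x": 0,"y": 0,"z": -0.001,"ax": 0,"ay": 0,"az": 0,"hand": -1},{"x": 0,"y": 0,"z": -0.002,"ax": 0,"ay": 0,"az": 0,"hand": -1},{"x": 0,"y": 0,"z": -0.002,"ax": 0,"ay": 0,"az": 0,"hand": -1}]}}

```text
time_s: 11.8
eef_pos: [512.4, 213.1, 104.0]
ee_rot: [0.073, 0.704, 0.073, -0.703]
force: [-2.5, -0.1, 10.1]
grip_width: 0.005
```

>>> {"op": "carry_out", "data": {"targets": [{"x": 0,"y": 0,"z": -0.001,"ax": 0,"ay": 0,"az": 0,"hand": -1},{"x": 0,"y": 0,"z": -0.001,"ax": 0,"ay": 0,"az": 0,"hand": -1}]}}

```text
time_s: 12.05
eef_pos: [512.7, 213.1, 103.9]
ee_rot: [0.073, 0.704, 0.073, -0.702]
force: [-3.5, -0.8, 18.4]
grip_width: -0.001
```

It bottomed out at 103.9 mm under 18 N, so the button is fully down. I retreat straight up and check.

>>> {"op": "carry_out", "data": {"targets": [{"x": 0,"y": 0,"z": 0.005,"ax": 0,"ay": 0,"az": 0,"hand": -1},{"x": 0,"y": 0,"z": 0.02,"ax": 0,"ay": 0,"az": 0,"hand": -1},{"x": 0,"y": 0,"z": 0.045,"ax": 0,"ay": 0,"az": 0,"hand": -1},{"x": 0,"y": 0,"z": 0.067,"ax": 0,"ay": 0,"az": 0,"hand": -1},{"x": 0,"y": 0,"z": 0.067,"ax": 0,"ay": 0,"az": 0,"hand": -1}]}}

```text
time_s: 12.68
eef_pos: [512.7, 213.2, 170.5]
ee_rot: [0.073, 0.705, 0.073, -0.702]
force: [0.1, -1.1, -0.9]
grip_width: -0.003
```

Run:
```python
import cv2
from rig import viewer,ctrl
from h import *
S=np.array([523.2,216,0]);ux=np.array([.979,.2045,0])
s=ctrl.sense();print(s["eef_pos"],s["force"])
w=viewer.camera_info("wrist");i=viewer.capture("wrist");j=viewer.capture("side")
T=S-28*ux+[0,0,32]
print("pred button down",proj(w,T+16*ux+[0,0,72]),"up",proj(w,T+16*ux+[0,0,78]),"far edge",proj(w,S+70*ux+[0,0,32]))
a=i[90:340,180:480]; b=cv2.resize(j[240:400,130:300],None,fx=2.5,fy=2.5,interpolation=cv2.INTER_CUBIC)
a=cv2.resize(a,(360,300));a=cv2.copyMakeBorder(a,0,100,0,0,0)
cv2.imwrite("pics/c4.png",np.hstack([a,b]))
```

```text
[512.73752582 213.15827721 170.53331435] [ 0.11343369 -1.12120446 -0.9462358 ]
pred button down (np.float64(324.13591182748246), np.float64(257.71280981239806)) up (np.float64(324.07475272413814), np.float64(260.92576784350024)) far edge (np.float64(324.4867126524454), np.float64(121.31633955248783))
```

View pics/c4.png

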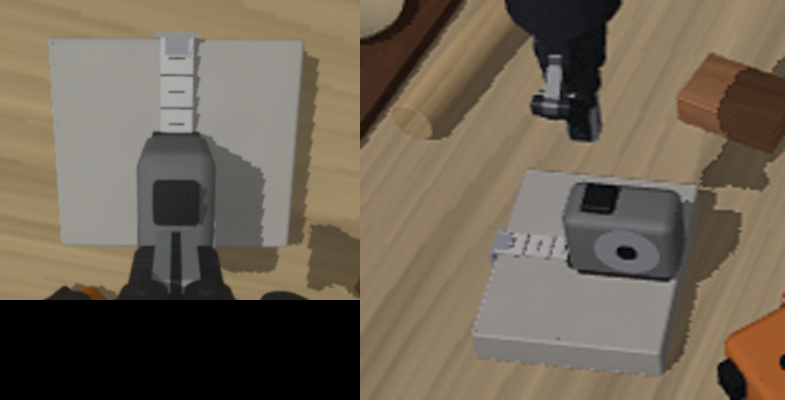

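The case stands square with its back at the near edge. The hook is over the far edge, at (177,38) in the left view and (503,245) in the right, and the arm is clear.

```bash
python3 -c "
from rig import finish_job
print(finish_job())"
```

```text
the job is handed in; nothing more can be done
None
```

The tape is hooked over the narrow slab's far edge, the case stands square with its back at the near edge, and the lock button is down. I handed the job in at about 13 s of the 43 s allowed; no verdict was reported.

- **Hook and case:** The last pictures show the hook still over the edge and about 48 mm of blade drawn out. I put the case centre at slab x of about -28 mm, which is flush, and y of about 0. That comes from the arm's pose when I set the case down, and the next picture agreed to 1–3 pixels.
- **Lock button:** The press met about 6–10 N on the way down and then stopped hard at 103.9 mm with 18 N. Fully down should be at 104 mm. The button's height was not measured again after I let go.
- **Arm:** It ended about 60 mm above the tape, touching nothing.

- **Disagreement:** Before hooking, the pictures put the hook about 4 mm shorter and the case about 2 mm higher than expected. I allowed extra reach for that, and touching the slab then confirmed the expected height.
- **Refused call:** The first move call was refused for missing keys before anything moved, and that cost one extra picture.

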